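# Ready the steamer: clip in the probe, then fit the knob and hold it pressed

### The arm

A 6-joint arm with a two-finger parallel gripper is mounted at the origin on the work surface. World frame = base frame: x ahead of the robot, y to its left, z up, the work surface at z = 0. Lengths are in m, angles in rad, forces in N, time in s.
With the tool pointing down it reaches from about 0.25 to 0.725 m from the base axis. Payload 4 kg.
Tool frame: the origin (TCP) lies on the front face of the gripper's body, between the roots of the fingers; the fingertips stand 73 mm ahead of it and the grasp point (between the pads) lies 54 mm ahead of it; z points along the fingers, y is the line along which they close (so a half turn about z gives the same grasp; the last joint's range is limited). The gripper opens to 85 mm and grips with 20 to 120 N. Pads are 22 mm wide; open, the fingers measure 114 mm over their backs; the gripper's body (76 mm by 85 mm) begins 54 mm behind the grasp point. The pads swing forward as they close: fully open they stand 13 mm farther back than shut.
Start: joints at [1.288, 0.241, 0.005, 1.335, 0, 1.571], TCP at [0.14, 0.48, 0.304] pointing down, gripper open.
Joint ranges: [-2.72, 2.72], [-1.05, 1.87], [-1.09, 1.28], [-1.99, 2.15], [-1.42, 1.44], [-3.14, 3.14]. Speed limits (rad/s): [2.79, 2.79, 3.14, 3.14, 3.14, 3.14].

### API

Orientations are given as a unit quaternion [x, y, z, w].
In Python, from workcell import bot gives the robot as it stands. The module is installed in compiled form; this text tells all that it offers.
- The arm moves only by the tool step_arm, never from a script. Its argument "rows" is a list of rows, each a list of 2 entries, a list of its own where there are three numbers: the shift along the tool's x, y, z in mm, then the turn about the tool's z in degrees. A call has 1 to 12 rows; each row is the pose to reach, as a shift and turn from the pose commanded when the call began, along the tool's axes at that moment; what a row does not reach only later rows make up. A row lasts 1/8 s, in which the tool goes at most 62.5 mm and 10.7 degrees, less where a joint would pass 70% of its speed; a pose out of reach is approached as far as the arm can. A call with a gripper value outside its range is refused whole. "claw" is the gripper's target within -1 to 1 (shut at 1, half-way at 0, fully open at -1), set as the call begins (left out, the last holds). The fingers move at their own pace and stop on an object; the grip force is fixed at half the most. Time passes only in rows, so rows that repeat a pose let the fingers close. It gives the time, the measured TCP pose, the force, the opening and the grip force at its end, in the units of the state.
- bot.get_obs(): the state, without advancing time (a new reading comes with each control period).
- bot.camera(name): name is "side" or "top" or "wrist"; returns (picture, depth): 420x560x3 uint8, red, green, blue; 420x560 float32, m along the optical axis (not along the pixel's ray), 0 where there is no reading.
- bot.camera_params(name): a dict with "fx", "fy", "cx", "cy" (pixels), "pose" (4x4, takes a point from camera to world coordinates). Camera axes: x right, y up, looking along -z (the intrinsics and any distortion apply to the point x, -y, -z); pixel columns grow to the right and rows downward; lengths in m; the calibration is good to about 2 mm. A picture is of the moment at which its call begins: read the wrist's pose just before it. camera_params takes no time and is no camera call; for the wrist camera it gives the pose at the moment of the call.
- bot.job_done(): hands the job in; it is judged then, once.
Trained networks look in the newest picture that a camera, given by its name, has taken for a name from the list of things; names that differ only in an ending like _2 or _b are one class to them, and where a whole thing is asked for, a point or a joint stands for the part that bears it (a point fixed in the world has none). Each returns a list of dicts, best first, with "score" (0 to 1); they miss things now and then, are a little off and sometimes report something else, mostly with a low value. They report only what shows in the picture. A call takes as long as a camera call. They do not tell look-alikes from the thing itself.
- bot.trace(target, camera): "pixels" (420x560 bool, what is visible of it) and "uv" ([column, row] in pixels, amid what is visible of it).
The state is a dict: "clock": time; "joint_pos": joint angles; "joint_vel": joint speeds; "tau": joint torques, N m; "eef_pos": TCP position; "tool_rot": TCP orientation; "ft_force": force on the tool from outside, world axes, zero at the start; "ft_torque": the same for the moment, N m; "grip_width": finger opening in m; "grasp_force": force on a finger pad.
Only numpy, scipy, OpenCV 4.12 (cv2) and the standard library are available. Lean on these libraries where they do the work, as an engineer would, in place of code of your own. Each camera call takes 0.05 s, during which the arm holds its last target. There are 200 camera calls.

### The job

Get the washed steamer base ready to start: first push the steel probe rod down past the red sprung jaw until it sits fully home in both forks of its clip with the jaw closed over it, and let go of it. Then turn the red knob to match the D-shaped shaft, push it fully onto the shaft, and keep your fingers on it, pressing it right down against the shaft's spring: finish while still holding it pressed. Leave the other things on the counter where they are.

Things in the scene. Friction and masses are not known exactly. Their poses are not given: they have to be found in the camera images.
- probe_grip (a point): centre of the probe's black grip (36 long x 14 wide x 34 high, flat sides, orange band). Through it runs a straight steel rod, 10 in diameter, 164 long, its axis 9 mm below this point. x along the rod, y across the 14 mm width, z up; both ends are alike. About 0.11 kg. It stands on the counter on its grip, rod level.
- clip_seat (a point): where the middle of the rod's axis lies when the rod is fully home in the clip, 40 mm above the steamer's top. x along the seated rod (the probe may point either way), y across, z up.
- clip: aluminium probe clip on the steamer; origin 40 mm below the seat, same axes. Two forks at x = +-38 mm, 8 thick, 68 free between them; slot 13 wide (y +-6.5). Each has a tall prong on the +y side, to 28 mm above the seat, flaring outwards over its last 10 mm, and a short one on the -y side. Between the forks only a 6 mm hinge pin, 32 mm below the seat.
- jaw (a joint): opening of the red sprung jaw, rad: 0 shut (start), about 0.15 as the rod passes, 0.5 wide open. Its two noses, just outside the forks (x = +-47.5), rise to 26 mm above the seat and slope from -y down over the slot to just above the seated rod. Pushing the rod down on them (about 6 to 12 N) opens it towards -y; it springs shut over the rod.
- knob_center (a point): centre of the red bar knob (44 long x 26 wide x 36 high), which stands on its open underside. x along its length towards the white mark on top, z up; the flat of its D-bore is on that +x side. Grip it over the 26 mm width. Bore 13.6 in diameter, flat 3.3 from the axis, 18 deep from below: its roof lies at this point. About 0.05 kg.
- shaft_tip (a point): top centre of the brass D-shaft, 25 mm above a round black bezel (60 in diameter, 10 high) on the steamer's top. Diameter 12, flat 2.5 from the axis, top 3 mm tapered. x points to the flat side, as does the bezel's white mark; z up. It does not turn. Knob fully on: its centre lies at this point, its x along this x, its rim 7 mm above the bezel.
- spindle (a joint): how far the D-shaft is pressed down against its spring, m: 0 up (start), 0.005 fully down. Takes 4 N to start and 9 N at the stop; springs up when released.
- steamer: white steamer base, fixed, 410 x 340 mm, top 50 mm above the counter; origin on the counter 120 mm in from its front edge, mid-width; x points to its rear (round steam seat), y to its left. Clip and shaft stand on its front part.
- trays: stack of three clear plastic trays, 212 x 212 x 175 high; origin under its centre. Leave alone.
- lid: stainless steamer lid, 200 in diameter, 76 high; origin under its centre. Leave alone.
- colander: red plastic colander bowl, 200 in diameter, 90 high; origin under its centre. Leave alone.
- bowl: cobalt salsa bowl, 110 in diameter, 50 high; origin under its centre. Leave alone.
- masher: wooden bean masher lying along its x, 240 long, 70 wide, 70 high; origin under its middle. Leave alone.
- jar: spice jar, 48 in diameter, 85 high; origin under its centre. Leave alone.
- spoon: wooden spoon lying along its x, 240 long. Leave alone.
Mind the look-alikes: they are no part of the job. Of the things that look like the part that bears probe_grip, the largest one is meant.

How it is judged:
By the outcome, as a careful person would: the job done as asked, in the order asked, and still so for the second after the job is handed in, while the arm keeps its last pose, push and grip.
It also fails if it takes over 67 s, if anything falls off the work surface, if the arm or the gripper's body presses on something with over 40 N, if the wrist force passes 120 N, or if a joint passes its speed limit or range.

## Working session

There is one attempt and no reset: what is moved stays moved. The work goes in short steps, Python scripts to look and compute and a tool call to move; the robot and the scene stay as the last step left them, time stands still between calls to the robot, and variables do not carry over. Pictures are saved under pics/ and viewed, at most 10 in all, crops included, and the job is handed in when it is done.

Besides the shell and the picture viewer there is one more tool, called after ">>>" as name([rows], argument=value, ...), one row to a line, values as JSON. step_arm: Moves the arm, as the interface text tells. Its arguments: {"type":"object","properties":{"rows":{"type":"array"},"claw":{"type":"number"}},"required":["rows"]}

```bash
mkdir -p pics
cat > h.py <<'E'
import numpy as np, cv2
from workcell import bot
def snap(name,fn=None):
    p=bot.camera_params(name); im,d=bot.camera(name)
    if fn: cv2.imwrite('pics/'+fn,im[...,::-1])
    return p,im,d
def world(p,d):
    h,w=d.shape; u,v=np.meshgrid(np.arange(w),np.arange(h))
    X=(u-p['cx'])/p['fx']*d; Y=(v-p['cy'])/p['fy']*d
    P=np.stack([X,-Y,-d,np.ones_like(d)],-1)@np.array(p['pose']).T
    return P[...,:3]
E
python3 - <<'E'
from h import *
ims=[]
for n in ['top','side']:
    p,im,d=snap(n,n+'0.png'); np.savez(n+'0.npz',im=im,d=d,**{k:p[k] for k in p})
    W=world(p,d); print(n,{k:np.round(p[k],3).tolist() for k in p})
    for t in ['probe_grip','clip','knob_center','jaw','spindle','shaft_tip','steamer']:
        for r in bot.trace(t,n):
            m=r['pixels']&(d>0); q=W[m]
            print(t,round(r['score'],2),np.round(r['uv']),m.sum(),np.round(np.median(q,0),3) if m.any() else '',np.round(np.percentile(q,95,axis=0),3) if m.any() else '')
print(bot.get_obs())
E
```

```text
top {'fx': 451.324, 'fy': 451.324, 'cx': 267.466, 'cy': 212.819, 'pose': [[-0.019, 0.98, -0.196, 0.246], [-1.0, -0.018, 0.004, -0.017], [0.001, 0.196, 0.981, 1.458], [0.0, 0.0, 0.0, 1.0]]}
probe_grip 0.43 [309. 227.] 144 [ 0.482 -0.16   0.013] [ 0.545 -0.154  0.036]
clip 0.82 [191. 189.] 475 [0.603 0.218 0.055] [0.648 0.24  0.109]
clip 0.44 [363. 290.] 251 [ 0.278 -0.314  0.081] [ 0.297 -0.299  0.088]
knob_center 0.71 [353. 218.] 127 [ 0.505 -0.309  0.034] [ 0.523 -0.295  0.039]
jaw 0.48 [191. 204.] 42 [0.556 0.218 0.083] [0.642 0.224 0.112]
steamer 0.6 [224. 162.] 11877 [0.691 0.124 0.05 ] [0.871 0.281 0.062]
side {'fx': 394.697, 'fy': 394.697, 'cx': 281.422, 'cy': 208.446, 'pose': [[0.949, 0.211, -0.234, 0.225], [-0.315, 0.6, -0.736, -0.912], [-0.014, 0.772, 0.636, 0.831], [0.0, 0.0, 0.0, 1.0]]}
probe_grip 0.76 [286. 251.] 202 [ 0.477 -0.163  0.014] [ 0.528 -0.156  0.035]
probe_grip 0.56 [239. 236.] 102 [ 0.357 -0.053  0.01 ] [ 0.38  -0.022  0.025]
clip 0.9 [284. 160.] 302 [0.603 0.216 0.059] [0.645 0.241 0.107]
knob_center 0.63 [311. 288.] 305 [ 0.501 -0.316  0.03 ] [ 0.526 -0.297
[... 206 characters left out ...]
 0.062]
{'clock': 0.8, 'joint_pos': array([1.28798313e+00, 2.40570804e-01, 5.03706008e-03, 1.33515800e+00,
       2.68221427e-05, 1.57081289e+00]), 'joint_vel': array([ 0.00105538,  0.00078828,  0.00088489, -0.00046693, -0.00099907,
        0.00126079]), 'tau': array([ 9.51549118e-04, -3.72153640e+01,  2.52677840e+01,  9.33701340e-04,
        1.30084300e-05,  5.26437390e-06]), 'eef_pos': array([0.13953076, 0.48016501, 0.30393524]), 'tool_rot': array([ 1.40944011e-01,  9.90017567e-01,  5.36619086e-05, -5.90758486e-06]), 'ft_force': array([-0.10700691, -0.71775578,  0.1419567 ]), 'ft_torque': array([ 0.01660255, -0.02082612,  0.01741984]), 'grasp_force': 0.0, 'grip_width': 0.08545099949966467}
```

Run:
```python
import cv2,numpy as np
a=cv2.imread('pics/top0.png');b=cv2.imread('pics/side0.png')
x=cv2.resize(a[120:330,140:420],(800,600),interpolation=cv2.INTER_CUBIC);cv2.imwrite('pics/a1.png',x)
x=cv2.resize(b[120:330,160:440],(800,600),interpolation=cv2.INTER_CUBIC);cv2.imwrite('pics/b1.png',x)
```

```text
(no output)
```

View pics/a1.png

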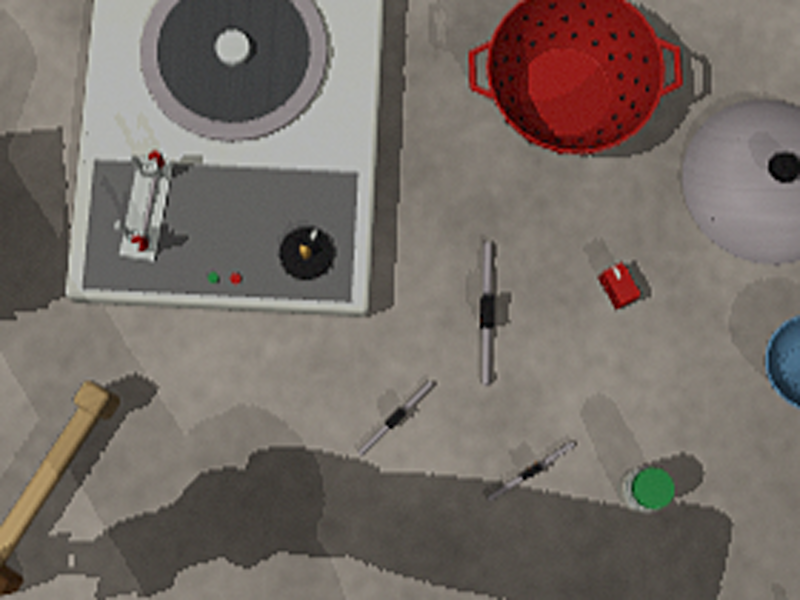

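View pics/b1.png

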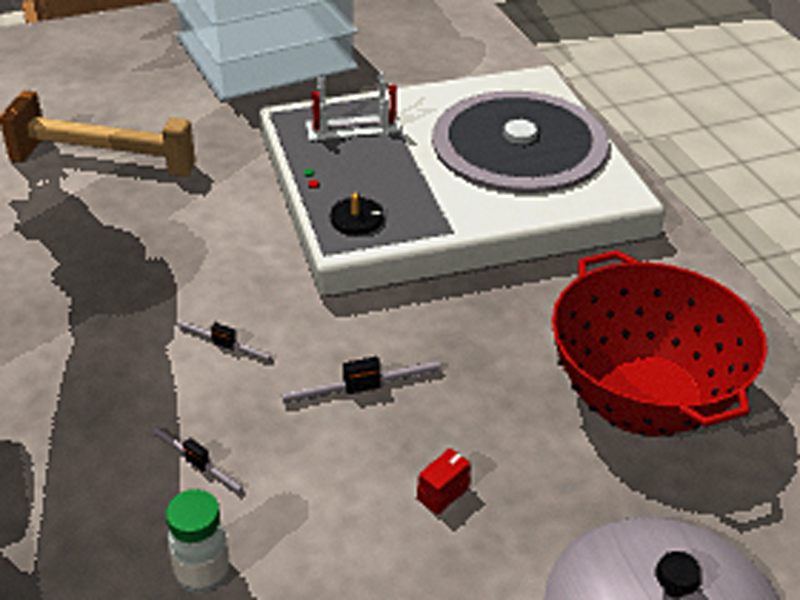

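Three probes in the top picture: (310,229), (278,265) and (326,284). The first is clearly the largest (black grip with orange band, longest rod), so it is the one meant. I'll confirm it with a wrist crop. The knob is at (353,218), the clip at (191,189) with red jaw noses, and the shaft at about (247,208).

```bash
cat >> h.py <<'E'
from scipy.spatial.transform import Rotation as R
def rel(pos,yaw=None,o=None):
    "shift (mm, tool axes) and turn (deg) to TCP pos with tool-y along world heading yaw (deg, mod 180)"
    o=o or bot.get_obs(); M=R.from_quat(o['tool_rot']).as_matrix()
    s=M.T@(np.array(pos)-o['eef_pos'])*1000
    cur=np.degrees(np.arctan2(M[1,1],M[0,1])); t=0
    if yaw is not None: t=-((yaw-cur+90)%180-90)
    return np.round(s,1),round(t,2),'j6',round(o['joint_pos'][5],2),'yaw',round(cur,2)
E
python3 - <<'E'
from h import *
o=bot.get_obs(); M=np.eye(4);M[:3,:3]=R.from_quat(o['tool_rot']).as_matrix();M[:3,3]=o['eef_pos']
p=bot.camera_params('wrist');print(p['fx'],p['cx'],p['cy'],np.round(np.linalg.inv(M)@p['pose'],3))
z=np.load('top0.npz');W=world(z,z['d']);im=z['im']
# probe
sub=(W[...,0]>.36)&(W[...,0]<.6)&(abs(W[...,1]+.163)<.025)&(W[...,2]>.012)
q=W[sub];print(len(q),q[:,0].min(),q[:,0].max(),np.polyfit(q[:,0],q[:,1],1))
g=q[q[:,2]>.027];print('grip',g.mean(0),np.ptp(g,axis=0))
k=(abs(W[...,0]-.505)<.05)&(abs(W[...,1]+.31)<.05)&(W[...,2]>.03)
print('knob',cv2.minAreaRect((W[k][:,:2]*1000).astype(np.float32)))
for t in [(.5,.12,.38),(.48,-.16,.3)]: print(rel(t,90))
E
```

```text
368.5912189043974 277.4223390062925 214.91196528558504 [[-0.001  0.957  0.289  0.074]
 [ 1.     0.001 -0.    -0.   ]
 [-0.     0.289 -0.957 -0.069]
 [ 0.     0.     0.     1.   ]]
94 0.4042775643411936 0.5586692426079919 [-0.03809396 -0.14158535]
grip [ 0.47868029 -0.16014162  0.03319134] [0.03252717 0.01124976 0.01262035]
knob ((506.71087646484375, -310.7786865234375), (43.43244171142578, 25.528240203857422), 28.238391876220703)
(array([-446.7, -245.2,  -76.1]), np.float64(-16.2), 'j6', np.float64(1.57), 'yaw', np.float64(73.8))
(array([-505.6, -519.7,    3.9]), np.float64(-16.2), 'j6', np.float64(1.57), 'yaw', np.float64(73.8))
```

>>> step_arm([
  [[-60,-29,-3],-3],
  [[-118,-57,-7],-6],
  [[-177,-85,-10],-9],
  [[-236,-113,-13],-12],
  [[-295,-142,-16],-14],
  [[-354,-170,-20],-16.2],
  [[-413,-198,-23],-16.2],
  [[-473,-227,-26],-16.2],
  [[-473,-227,-26],-16.2],
  [[-473,-227,-26],-16.2],
])

```text
clock: 2.05
eef_pos: [0.5316, 0.1286, 0.3294]
tool_rot: [0.002, 1.0, -0.0, -0.0]
ft_force: [-0.5, 0.6, -0.3]
grip_width: 0.0853
grasp_force: 0.0
```

Run:
```python
from h import *
o=bot.get_obs();print(o['clock'],o['eef_pos'],o['joint_pos'].round(2))
p,im,d=snap('wrist','w1.png');np.savez('w1.npz',im=im,d=d,**{k:p[k] for k in p})
W=world(p,d)
for t in ['clip','jaw','spindle']:
    for r in bot.trace(t,'wrist'): print(t,r['score'],r['uv'],np.round(np.median(W[r['pixels']&(d>0)],0),4))
```

```text
2.05 [0.53160358 0.12857392 0.32939689] [ 0.24  0.33  0.19  1.43 -0.    0.24]
clip 0.74 [368.8, 246.1] [0.5954 0.2188 0.0538]
jaw 0.8 [369.3, 249.4] [0.5984 0.216  0.084 ]
spindle 0.76 [185.3, 197.4] [0.5386 0.0468 0.0813]
```

View pics/w1.png

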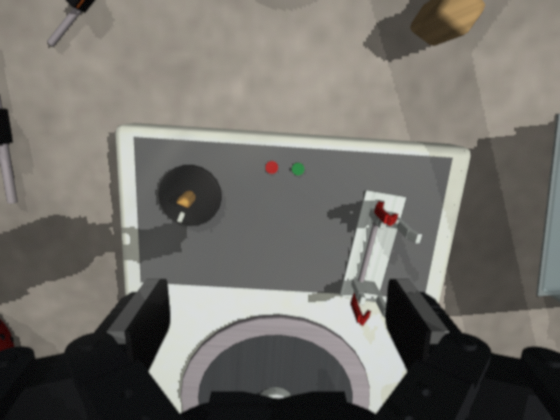

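Run:
```python
from h import *
for n in ['w1','top0','side0']:
    z=np.load(n+'.npz');d=z['d'];W=world(z,d);im=z['im'].astype(int)
    b=(d>0)&(abs(W[...,0]-.6)<.09)&(abs(W[...,1]-.22)<.07)
    red=b&(im[...,0]>100)&(im[...,1]<60)&(W[...,2]>.08)
    tall=b&~red&(W[...,2]>.095)
    print(n,'steamer top',np.median(W[b&(W[...,2]<.056)][:,2]))
    for nm,m in(('red',red),('tall',tall)):
        q=W[m]; 
        for s in (q[:,0]<.6,q[:,0]>=.6):
            if s.any(): print(nm,s.sum(),q[s].min(0).round(4),q[s].max(0).round(4),q[s].mean(0).round(4))
    # plate (clip base, light)
    pl=b&(im.min(-1)>150)&(W[...,2]<.065)&(W[...,2]>.048)&(W[...,0]<.66)
    if n!='side0':print('plate',cv2.minAreaRect((W[pl][:,:2]*1000).astype(np.float32)),np.median(W[pl][:,2]))
    b=(d>0)&(abs(W[...,0]-.54)<.05)&(abs(W[...,1]-.047)<.05)&(W[...,2]<.1)
    t=b&(W[...,2]>.07); print('shaft',t.sum(),W[t].mean(0).round(4),W[t].max(0).round(4))
    wm=b&(im.min(-1)>150)&(W[...,2]<.068); print('mark',wm.sum(),W[wm].mean(0).round(4))
    bz=b&(im.max(-1)<45)&(W[...,2]>.055)&(W[...,2]<.066);c=cv2.minEnclosingCircle((W[bz][:,:2]*1000).astype(np.float32));print('bezel',c,np.median(W[bz][:,2]))
z=np.load('w1.npz');im=z['im'][170:350,310:450,::-1]
cv2.imwrite('pics/c1.png',cv2.resize(im,(466,600),interpolation=cv2.INTER_CUBIC))
```

```text
w1 steamer top 0.04984513336522592
red 112 [0.5445 0.2158 0.0829] [0.5524 0.2282 0.1148] [0.5482 0.2201 0.11  ]
red 74 [0.6381 0.1987 0.0928] [0.6448 0.2101 0.1146] [0.6409 0.203  0.1102]
tall 16054 [0.5133 0.15   0.095 ] [0.5665 0.2453 0.3445] [0.5231 0.1767 0.3136]
tall 211 [0.6323 0.1984 0.0951] [0.6478 0.227  0.1135] [0.6391 0.2108 0.1034]
plate ((599.1361694335938, 220.30328369140625), (139.38848876953125, 121.69866943359375), 89.98662567138672) 0.05289800848332438
shaft 156 [0.5392 0.0461 0.0806] [0.5446 0.0506 0.0854]
mark 154 [0.5053 0.0706 0.0513]
bezel ((540.9539794921875, 44.299049377441406), 28.5644588470459) 0.05895298295062837
top0 steamer top 0.04951036557517452
red 7 [0.5467 0.2165 0.0994] [0.5523 0.2268 0.1121] [0.5491 0.2209 0.1051]
red 7 [0.642  0.199  0.0939] [0.6463 0.2109 0.1124] [0.6441 0.205  0.1061]
tall 25 [0.5466 0.2139 0.0965] [0.5685 0.242  0.121 ] [0.559  0.2291 0.1081]
tall 21 [0.6342 0.1971 0.0968] [0.6483 0.229  0.1199] [0.6406 0.2143 0.1088]
plate ((601.4013671875, 224.19505310058594), (136.97772216796875, 122.02326965332031), 84.28619384765625) 0.052577436009035416
shaft 11 [0.5417 0.043  0.081 ] [0.5478 0.0467 0.087 ]
mark 21 [0.5014 0.0662 0.0488]
bezel ((541.7069091796875, 42.08573913574219), 28.850915908813477) 0.05953986031952785
side0 steamer top 0.051677057110428914
red 4 [0.5447 0.2136 0.1118] [0.553  0.2244 0.1194] [0.5486 0.2185 0.1151]
red 7 [0.6371 0.1981 0.0834] [0.6443 0.205  0.1143] [0.6403 0.2021 0.1084]
tall 34 [0.5431 0.2124 0.0954] [0.5668 0.2454 0.1205] [0.5552 0.2279 0.1063]
tall 23 [0.6337 0.1935 0.0965] [0.6435 0.2304 0.1171] [0.6379 0.2123 0.106 ]
shaft 17 [0.5391 0.0429 0.0788] [0.5434 0.0497 0.0864]
mark 8 [0.5172 0.0649 0.0541]
bezel ((542.1690673828125, 42.44883346557617), 32.12202072143555) 0.06083178128570377
```

View pics/c1.png

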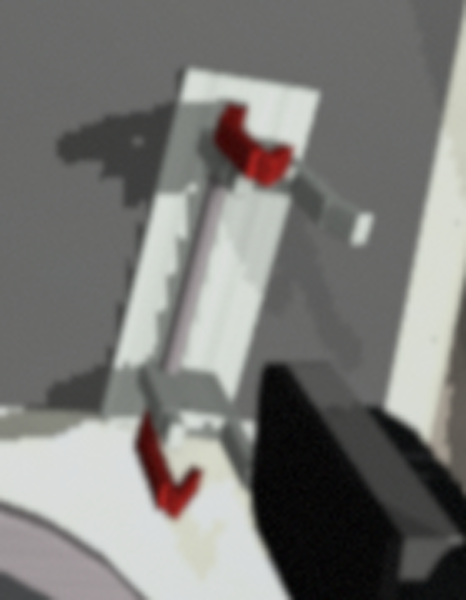

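Clip: base plate from crop (190,70) to (110,410). Tall prongs lean out to world +y (right in the crop). The red noses are at crop (255,145) and (165,470), so the jaw is on world −y. I'll take a closer look from straight above the clip.

>>> step_arm([
  [[-7,45,35],0],
  [[-13,86,69],0],
  [[-13,86,69],0],
  [[-13,86,69],0],
])

```text
clock: 2.75
eef_pos: [0.5427, 0.2169, 0.2614]
tool_rot: [-0.001, 1.0, -0.0, 0.0]
ft_force: [0.9, 0.2, -0.4]
grip_width: 0.0851
grasp_force: 0.0
```

Run:
```python
from h import *
o=bot.get_obs();print(o['clock'],o['eef_pos'])
p,im,d=snap('wrist','w2.png');np.savez('w2.npz',im=im,d=d,**{k:p[k] for k in p})
W=world(p,d);i=im.astype(int)
b=(d>0)&(abs(W[...,0]-.6)<.08)&(abs(W[...,1]-.215)<.045)&(W[...,2]<.13)
red=b&(i[...,0]>90)&(i[...,1]<60)&(W[...,2]>.08)
ax=np.radians(-10.3);ex=np.array([np.cos(ax),np.sin(ax)]);ey=np.array([-ex[1],ex[0]])
c=np.array([.5955,.2115])
q=W[red];l=np.c_[(q[:,:2]-c)@ex,(q[:,:2]-c)@ey,q[:,2]]*1000
for s in(l[:,0]<0,l[:,0]>=0):print('red',s.sum(),l[s].min(0).round(1),l[s].max(0).round(1),l[s].mean(0).round(1))
m=b&~red&(W[...,2]>.06);q=W[m];l=np.c_[(q[:,:2]-c)@ex,(q[:,:2]-c)@ey,q[:,2]]*1000
for s in(l[:,0]<0,l[:,0]>=0):
  for z0 in range(75,125,5):
    t=s&(abs(l[:,2]-z0)<2.5)
    if t.sum()>4:
      y=l[t];a=y[y[:,1]<2];bb=y[y[:,1]>=2]
      print(z0,'x',np.percentile(y[:,0],[3,97]).round(1),'y-',np.percentile(a[:,1],[3,97]).round(1) if len(a) else '','y+',np.percentile(bb[:,1],[3,97]).round(1) if len(bb) else '',len(a),len(bb))
hi=(W[...,2]>.05)&b
ys,xs=np.where(hi);print(xs.min(),xs.max(),ys.min(),ys.max())
cr=im[max(0,ys.min()-15):ys.max()+15,xs.min()-5:xs.max()+5,::-1];k=min(800/cr.shape[1],600/cr.shape[0]);cv2.imwrite('pics/c2.png',cv2.resize(cr,None,fx=k,fy=k,interpolation=cv2.INTER_CUBIC));print(k,ys.min()-15,xs.min()-5)
```

```text
2.75 [0.54270647 0.21688351 0.26141212]
red 321 [-51.4  -4.3  80.1] [-43.7   9.5 114.8] [-48.8   1.3 105.3]
red 235 [42.8 -3.5 81.2] [ 50.8   9.3 115. ] [ 45.5   1.  105.6]
75 x [-51.1 -41.2] y- [-3.4  1.8] y+ [ 2.4 22.2] 16 60
80 x [-51.  -40.9] y- [-4.3  1.7] y+ [ 2.1 22.3] 14 39
85 x [-45.9 -34. ] y- [-4.3 -4.2] y+ [ 8.8 21.1] 5 123
90 x [-50.7 -34.2] y- [-4.2  0.6] y+ [ 4.5 22.1] 10 28
95 x [-50.7 -33.9] y- [-4.3  1.5] y+ [ 2.2 22.1] 10 37
100 x [-51.1 -35. ] y- [-4.3 -3.7] y+ [ 5.6 21.8] 7 53
105 x [-51.1 -35.8] y- [-4.3 -0.4] y+ [ 2.9 21.9] 6 36
110 x [-45.5 -34.1] y- [-4.3 -1.4] y+ [ 3.7 23.6] 10 84
115 x [-43.8 -34.2] y- [-1.9  1.5] y+ [20.2 27. ] 9 121
120 x [-41.4 -34.3] y-  y+ [22. 25.] 0 32
75 x [33.8 43.9] y- [-2.   1.6] y+ [ 2.4 22.5] 21 86
80 x [33.8 44.6] y- [-3.8  1.7] y+ [ 3.2 23. ] 40 102
85 x [34.1 44.3] y- [-4.   1.9] y+ [ 3.4 22. ] 43 196
90 x [33.8 44.8] y- [-4.   1.5] y+ [ 2.1 22.1] 35 57
95 x [34.  44.9] y- [-4.   1.8] y+ [ 2.3 22.5] 31 63
100 x [34.  50.7] y- [-4.   0.4] y+ [ 5.4 22.2] 11 70
105 x [34. 51.] y- [-4.   1.2] y+ [ 2.6 22.4] 12 61
110 x [33.8 51.4] y- [-4.   1.4] y+ [ 2.6 23.9] 24 82
115 x [34.1 50.7] y- [-1.8  1.6] y+ [20.5 26.9] 10 112
120 x [33.9 41.3] y-  y+ [22.6 25.2] 0 22
217 334 173 367
2.6785714285714284 158 212
```

View pics/c2.png

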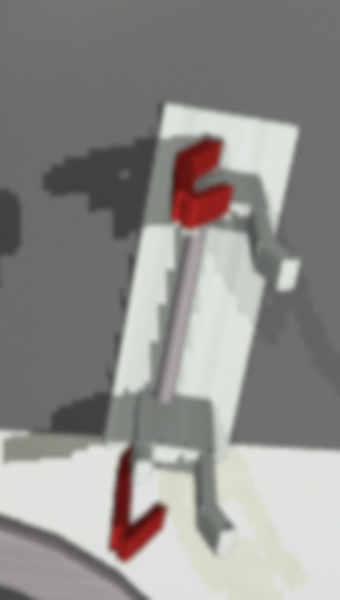

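Run:
```python
from h import *
z=np.load('w2.npz');d=z['d'];W=world(z,d);i=z['im'].astype(int)
b=(d>0)&(abs(W[...,0]-.6)<.09)&(abs(W[...,1]-.215)<.05)&(W[...,2]<.13)
ax=np.radians(-10.3);ex=np.array([np.cos(ax),np.sin(ax)]);ey=np.array([-ex[1],ex[0]]);c=np.array([.5955,.2115])
L=np.dstack([(W[...,:2]-c)@ex,(W[...,:2]-c)@ey,W[...,2]])*1000
red=(i[...,0]>80)&(i[...,1]<60)
m=b&~red
for s in(-1,1):
  for z0,z1 in((60,70),(70,80),(80,90),(91,107),(107,112)):
    t=m&(abs(L[...,0]*s-38)<3.5)&(L[...,2]>z0)&(L[...,2]<z1)
    h,e=np.histogram(L[t][:,1],np.arange(-14,30,1));print(s,z0,dict((int(k),int(v)) for k,v in zip(e,h) if v))
t=m&(L[...,2]<57)&(i.min(-1)>125)&(L[...,0]<33)&(L[...,0]>-70)&(abs(L[...,1])<35)
q=L[t];print('plate',np.percentile(q,[2,98],axis=0).round(1),cv2.minAreaRect(q[:,:2].astype(np.float32)))
# edges of plate per x
for x in range(-50,30,10):
  y=q[abs(q[:,0]-x)<2][:,1]
  if len(y):print(x,y.min().round(1),y.max().round(1))
# inner wall line fit per fork
for s in(-1,1):
  t=m&(abs(L[...,0]*s-38)<3.5)&(L[...,2]>92)&(L[...,2]<107)&(L[...,1]>5);print(np.median(L[t],0))
```

```text
-1 60 {4: 1, 5: 1, 6: 2, 7: 2, 8: 2, 10: 3, 11: 3, 12: 1, 13: 3, 14: 1, 15: 4, 16: 5, 17: 2, 18: 3, 19: 4, 21: 3, 22: 3}
-1 70 {3: 3, 4: 1, 5: 2, 7: 1, 14: 3, 15: 1, 16: 3, 17: 2, 18: 2, 19: 2, 20: 2, 21: 1, 22: 4}
-1 80 {7: 2, 8: 2, 9: 4, 10: 4, 11: 5, 12: 13, 13: 14, 14: 14, 15: 14, 16: 14, 17: 25, 18: 2, 19: 5, 20: 4, 21: 3, 22: 6}
-1 91 {-1: 2, 0: 1, 1: 2, 2: 2, 3: 4, 4: 2, 17: 36, 18: 9, 19: 5, 20: 7, 21: 5, 22: 4}
-1 107 {17: 8, 18: 21, 19: 20, 20: 4, 21: 2, 22: 3, 23: 1, 24: 2}
1 60 {-1: 9, 0: 3, 1: 4, 2: 8, 3: 2, 4: 2, 5: 3, 6: 4, 7: 6, 8: 3, 9: 4, 10: 4, 11: 4, 12: 7, 13: 2, 14: 4, 15: 1, 16: 4, 17: 6, 18: 3, 19: 4, 20: 3, 21: 5, 22: 5, 23: 1}
1 70 {-1: 10, 0: 8, 1: 6, 2: 7, 3: 5, 4: 5, 5: 2, 7: 8, 8: 5, 9: 3, 10: 5, 11: 3, 12: 5, 13: 1, 14: 3, 15: 5, 16: 4, 17: 1, 18: 3, 19: 4, 20: 6, 21: 5, 22: 3, 23: 3}
1 80 {-1: 15, 0: 6, 1: 4, 2: 8, 3: 4, 4: 7, 5: 8, 6: 11, 7: 10, 8: 13, 9: 11, 10: 12, 11: 11, 12: 13, 13: 9, 14: 11, 15: 12, 16: 12, 17: 18, 18: 6, 19: 7, 20: 4, 21: 4, 22: 2, 23: 4}
1 91 {-1: 2, 0: 14, 1: 10, 2: 11, 3: 14, 4: 10, 17: 13, 18: 22, 19: 7, 20: 6, 21: 9, 22: 10, 23: 1}
1 107 {17: 4, 18: 16, 19: 19, 20: 7, 21: 3, 22: 1, 23: 3, 24: 1, 25: 1}
plate [[-57.1  -8.1  50.2]
 [ 31.3  31.7  54.5]] ((-12.464351654052734, 11.77007007598877), (90.89118194580078, 41.51987075805664), 0.11959690600633621)
-50 -8.9 32.3
-40 -7.6 32.4
-30 -7.7 32.2
-20 -8.3 23.8
-10 -8.7 30.8
0 -8.7 32.3
10 -8.6 32.5
20 -8.9 32.5
[-40.92656154  17.91819475  98.5315895 ]
[35.0695087  18.76631138 98.81905062]
```

Slot centre in my clip frame is at y ≈ 11.3 mm (walls at 4.8 and 17.8), so the seat is at about (0.5975, 0.2227, 0.090) with yaw −10°. Next is the probe, which I'll check with the wrist camera on the way.

>>> step_arm([
  [[17,-55,0],0],
  [[34,-110,5],0],
  [[51,-165,15],0],
  [[68,-220,25],0],
  [[85,-275,35],0],
  [[102,-330,45],0],
  [[118,-380,51],0],
  [[118,-380,51],0],
  [[118,-380,51],0],
])

```text
clock: 3.92
eef_pos: [0.4255, -0.1645, 0.2112]
tool_rot: [0.001, 1.0, -0.0, 0.001]
ft_force: [0.2, 0.2, -0.2]
grip_width: 0.0853
grasp_force: 0.0
```

Run:
```python
from h import *
o=bot.get_obs();print(o['clock'],o['eef_pos'])
p,im,d=snap('wrist','w3.png');np.savez('w3.npz',im=im,d=d,**{k:p[k] for k in p})
W=world(p,d);i=im.astype(int)
print('table',np.median(W[(d>0)&(W[...,2]<.006)][:,2]))
b=(d>0)&(abs(W[...,0]-.48)<.12)&(abs(W[...,1]+.16)<.02)&(W[...,2]<.05)&(W[...,2]>.006)
q=W[b];g=q[q[:,2]>.029];print('grip',g.mean(0),np.percentile(g,[2,98],axis=0),cv2.minAreaRect((g[:,:2]*1000).astype(np.float32)))
r=q[(q[:,2]>.011)&(abs(q[:,0]-g[:,0].mean())>.022)];f=np.polyfit(r[:,0],r[:,1],1);print('rod',f,np.degrees(f[0]),r[:,0].min(),r[:,0].max(),np.polyval(f,g[:,0].mean()),'top z',np.percentile(r[:,2],95))
ys,xs=np.where(b);cr=im[ys.min()-10:ys.max()+10,xs.min()-60:xs.max()+60,::-1];k=min(800/cr.shape[1],600/cr.shape[0]);cv2.imwrite('pics/c3.png',cv2.resize(cr,None,fx=k,fy=k))
gx=(r[:,0].min()+r[:,0].max())/2
print('to grasp',rel((gx,np.polyval(f,gx),.078),90+np.degrees(f[0])))
```

```text
3.925 [ 0.42548553 -0.16447541  0.21116734]
table -0.000971701950353121
grip [ 0.47678915 -0.15928428  0.03274142] [[ 0.46042897 -0.16604817  0.03016636]
 [ 0.49443861 -0.15255199  0.03424128]] ((477.7890319824219, -159.20574951171875), (14.016904830932617, 35.996307373046875), 87.0964584350586)
rod [-0.04882603 -0.13586924] -2.7975256135518 0.39660941259867255 0.5598294653040874 -0.15914896535310713 top z 0.012800252150152213
to grasp (array([-52.2,   4.7, 133.1]), np.float64(2.78), 'j6', np.float64(-0.37), 'yaw', np.float64(89.99))
```

View pics/c3.png

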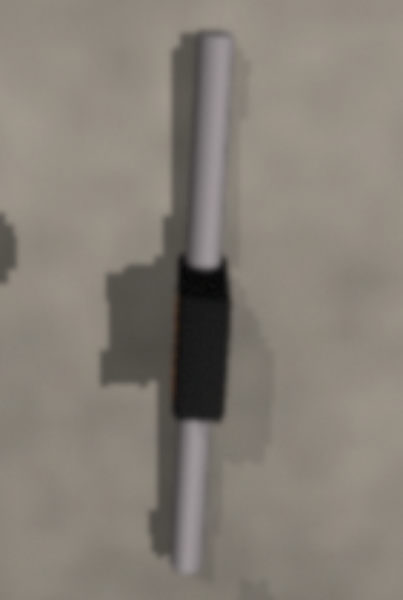

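The crop shows the big probe: black 36×14 mm grip with the orange band and a rod 163 mm long, so this is the one meant. Grasping it now.

>>> step_arm([
  [[-40,4,40],2.8],
  [[-52,4.7,90],2.8],
  [[-52,4.7,120],2.8],
  [[-52,4.7,133],2.8],
  [[-52,4.7,133],2.8],
  [[-52,4.7,133],2.8],
])

```text
clock: 4.72
eef_pos: [0.4785, -0.1592, 0.0784]
tool_rot: [0.024, 1.0, -0.0, 0.001]
ft_force: [-0.2, 0.7, -0.5]
grip_width: 0.0854
grasp_force: 0.0
```

>>> step_arm([
  [[0,0,0],0],
  [[0,0,0],0],
  [[0,0,0],0],
  [[0,0,0],0],
  [[0,0,0],0],
  [[0,0,0],0],
  [[0,0,0],0],
  [[0,0,0],0],
], claw=1)

```text
clock: 5.72
eef_pos: [0.4776, -0.1592, 0.0772]
tool_rot: [0.024, 1.0, -0.0, 0.0]
ft_force: [-1.2, -0.5, 4.3]
grip_width: 0.0133
grasp_force: 58.9
```

>>> step_arm([
  [[0,0,-50],0],
  [[0,0,-100],0],
  [[0,0,-150],0],
  [[0,0,-150],0],
])

```text
clock: 6.22
eef_pos: [0.4795, -0.1598, 0.2306]
tool_rot: [0.024, 1.0, -0.001, 0.004]
ft_force: [1.0, 0.3, -2.4]
grip_width: 0.0132
grasp_force: 58.6
```

Run:
```python
from h import *
o=bot.get_obs();print(o['clock'],o['eef_pos'],o['ft_force'],o['grip_width'])
print(rel((.5975,.2227,.215),80,o))
```

```text
6.225 [ 0.47951024 -0.15977836  0.23060692] [ 0.97404233  0.33825666 -2.39076373] 0.013224009541549194
(array([-99. , 387.8,  15.6]), np.float64(7.2), 'j6', np.float64(-0.27), 'yaw', np.float64(87.2))
```

>>> step_arm([
  [[-14,54,0],1],
  [[-28,108,0],2],
  [[-42,162,0],3],
  [[-56,216,0],4],
  [[-70,270,0],5],
  [[-84,325,0],6],
  [[-99,388,0],7.2],
  [[-99,388,0],7.2],
  [[-99,388,0],7.2],
  [[-99,388,0],7.2],
])

```text
clock: 7.48
eef_pos: [0.5947, 0.222, 0.226]
tool_rot: [0.088, 0.996, -0.001, -0.001]
ft_force: [-0.1, -0.5, -0.2]
grip_width: 0.013
grasp_force: 59.0
```

```bash
cat > m.py <<'E'
from h import *
def measure(n):
    o=bot.get_obs(); p,im,d=snap('wrist',n+'.png');np.savez(n+'.npz',im=im,d=d,**{k:p[k] for k in p})
    W=world(p,d);i=im.astype(int)
    c=o['eef_pos'];Mt=R.from_quat(o['tool_rot']).as_matrix()
    T=(W-c)@Mt*1000   # tool frame mm
    # rod: z in tool ~ 64..75, |y|<10
    b=(d>0)&(abs(T[...,1])<9)&(abs(T[...,2]-68)<9)&(abs(T[...,0])>21)&(abs(T[...,0])<95)&(i.min(-1)>60)&(np.ptp(i,axis=-1)<40)
    q=T[b]; 
    print('clock',o['clock'],c.round(4),'rod n',len(q))
    for s in(-1,1):
        t=q[q[:,0]*s>21]
        if len(t)>20:
            print(s,'x',t[:,0].min().round(1),t[:,0].max().round(1),'topz',np.percentile(t[:,2],5).round(1),'yfit',np.polyfit(t[:,0],t[:,1],1).round(3),'y at s*38',np.polyval(np.polyfit(t[:,0],t[:,1],1),38*s).round(2), 'med',np.median(t[:,1]).round(2))
    return o,p,im,d,W,T
E
python3 - <<'E'
from m import *
measure('w4');o=bot.get_obs();print(rel((.5975,.2227,.215),80,o))
E
```

```text
clock 7.475 [0.5947 0.222  0.226 ] rod n 4903
-1 x -54.8 -34.9 topz 64.7 yfit [ 0.001 -0.298] y at s*38 -0.35 med -0.14
1 x 21.0 80.7 topz 64.6 yfit [ 0.001 -0.316] y at s*38 -0.29 med -0.11
(array([-2.4,  1.3, 11.5]), np.float64(-0.12), 'j6', np.float64(0.53), 'yaw', np.float64(79.88))
```

View pics/w4.png

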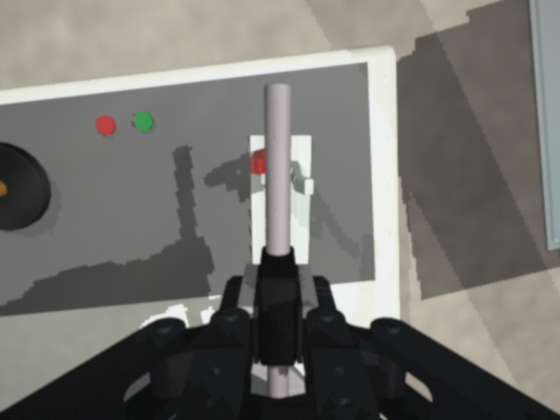

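```bash
cat >> m.py <<'E'
def clip(n):
    z=np.load(n+'.npz');d=z['d'];i=z['im'].astype(int);W=world(z,d)
    ax=np.radians(-10);ex=np.array([np.cos(ax),np.sin(ax)]);ey=np.array([-ex[1],ex[0]]);c=np.array([.5975,.2227])
    L=np.dstack([(W[...,:2]-c)@ex,(W[...,:2]-c)@ey,W[...,2]])*1000  # relative to assumed seat
    red=(i[...,0]>80)&(i[...,1]<60)
    b=(d>0)&(abs(L[...,0])<60)&(abs(L[...,1])<30)
    pl=b&(L[...,2]<58)&(i.min(-1)>125)
    print(n,'steamertop',np.median(L[b&(L[...,2]<52)][:,2]))
    for x in range(-50,-20,5):
        y=L[pl&(abs(L[...,0]-x)<2)][:,1]
        if len(y)>3: print('plate',x,y.min().round(1),y.max().round(1))
    for s in(-1,1):
        t=b&~red&(abs(L[...,0]*s-38)<5)&(L[...,1]>3)&(L[...,2]>94)&(L[...,2]<107);
        if t.sum(): print('wall',s,np.median(L[t],0).round(1),t.sum())
        t=b&~red&(abs(L[...,0]*s-38)<5)&(L[...,1]>9)&(L[...,2]>115)&(L[...,2]<121)
        if t.sum(): print('flare',s,np.percentile(L[t],[5,50,95],axis=0).round(1).tolist(),t.sum())
        t=b&red&(L[...,0]*s>40)&(L[...,2]>85)&(L[...,2]<120);
        if t.sum(): print('nose',s,np.percentile(L[t],[2,98],axis=0).round(1).tolist(),t.sum())
        t=b&~red&(abs(L[...,0]*s-38)<4)&(L[...,1]<-4)&(L[...,2]>86)&(L[...,2]<107)
        if t.sum(): print('short',s,np.percentile(L[t],[5,95],axis=0).round(1).tolist(),t.sum())
E
python3 -c "
from m import *
clip('w2');clip('w4');clip('w1')"
```

```text
w2 steamertop 49.79188335056544
plate -50 -20.0 21.2
plate -45 -19.6 21.2
plate -40 -18.7 21.2
plate -35 -18.9 21.3
plate -30 -18.9 21.0
plate -25 -18.9 20.9
wall -1 [-41.1   7.5 101. ] 71
flare -1 [[-41.3, 10.4, 115.5], [-37.9, 12.7, 116.8], [-34.3, 15.6, 118.1]] 114
nose -1 [[-51.3, -15.4, 88.2], [-44.3, -2.3, 114.2]] 319
short -1 [[-35.7, -11.3, 91.9], [-34.2, -6.9, 94.1]] 15
wall 1 [ 34.9   7.9 100.7] 88
flare 1 [[34.1, 10.1, 115.3], [37.7, 12.4, 116.9], [41.7, 15.1, 118.3]] 93
nose 1 [[43.2, -14.9, 87.8], [50.0, -2.9, 114.1]] 259
short 1 [[34.4, -11.6, 87.3], [41.0, -7.1, 93.5]] 89
w4 steamertop 49.78990603123391
plate -50 -20.4 21.3
plate -45 -20.4 21.5
plate -40 7.2 20.8
plate -35 14.0 21.0
plate -30 -19.3 22.3
plate -25 -19.4 23.2
wall -1 [-41.3   8.  102.2] 47
flare -1 [[-41.1, 10.6, 115.4], [-37.5, 13.0, 117.1], [-34.0, 15.6, 118.4]] 180
nose -1 [[-51.0, -13.2, 92.7], [-44.1, -8.8, 114.1]] 102
short -1 [[-39.4, -11.3, 91.6], [-34.3, -9.0, 94.1]] 50
w1 steamertop 49.88315003541444
plate -50 -19.8 21.9
plate -45 -18.9 21.6
plate -40 -18.3 21.9
plate -35 -17.7 22.1
plate -30 -18.3 -14.3
plate -25 -18.3 19.1
wall -1 [-39.4   6.8 100.4] 71
flare -1 [[-41.4, 10.0, 115.2], [-37.7, 12.2, 117.1], [-34.2, 15.4, 118.4]] 74
nose -1 [[-51.2, -15.5, 87.5], [-44.2, -4.1, 114.5]] 133
short -1 [[-39.5, -11.8, 87.3], [-34.7, -7.2, 93.6]] 45
wall 1 [ 35.9   6.6 100.1] 66
nose 1 [[43.2, -15.7, 90.3], [49.9, -5.0, 114.0]] 117
short 1 [[34.3, -11.7, 86.7], [41.4, -7.4, 94.0]] 69
```

>>> step_arm([
  [[-1.4,1.8,10],0],
  [[-1.4,1.8,20],0],
  [[-1.4,1.8,25],0],
  [[-1.4,1.8,25],0],
  [[-1.4,1.8,25],0],
])

```text
clock: 8.15
eef_pos: [0.597, 0.2252, 0.2021]
tool_rot: [0.087, 0.996, 0.0, 0.0]
ft_force: [-0.2, 0.2, -1.0]
grip_width: 0.0132
grasp_force: 59.0
```

Run:
```python
from m import *
measure('w5');clip('w5');o=bot.get_obs();print(rel((.5975,.2227,.1597),80,o),o['ft_force'])
```

```text
clock 8.15 [0.597  0.2252 0.2021] rod n 4908
-1 x -55.2 -35.1 topz 64.8 yfit [ 0.004 -0.133] y at s*38 -0.27 med -0.1
1 x 21.0 80.7 topz 64.7 yfit [ 0.001 -0.273] y at s*38 -0.25 med -0.07
w5 steamertop 49.82687553778477
plate -50 -20.2 21.0
plate -45 -20.2 21.0
plate -40 10.1 20.6
plate -35 13.8 21.2
plate -30 -19.3 20.9
plate -25 -19.4 22.8
wall -1 [-41.4   9.9 101.1] 33
flare -1 [[-41.1, 10.6, 115.5], [-37.6, 13.0, 117.1], [-34.0, 15.7, 118.4]] 237
nose -1 [[-51.0, -14.3, 100.2], [-44.0, -4.5, 114.5]] 418
short -1 [[-39.7, -10.9, 92.0], [-34.5, -6.5, 94.1]] 114
(array([-0.8, -2.4, 42.6]), np.float64(-0.0), 'j6', np.float64(0.54), 'yaw', np.float64(80.0)) [ 0.02178085 -0.26715966 -0.30203384]
```

>>> step_arm([
  [[0,-1.9,0],0],
  [[0,-1.9,5],0],
  [[0,-1.9,10],0],
  [[0,-1.9,14],0],
  [[0,-1.9,14],0],
])

```text
clock: 8.82
eef_pos: [0.5963, 0.2231, 0.1871]
tool_rot: [0.087, 0.996, -0.0, -0.001]
ft_force: [0.1, 0.5, 0.3]
grip_width: 0.0126
grasp_force: 59.0
```

Run:
```python
from m import *
measure('w6');clip('w6');o=bot.get_obs();print(rel((.5975,.2227,.1597),80,o),o['ft_force'])
```

```text
clock 8.825 [0.5963 0.2231 0.1871] rod n 4975
-1 x -55.5 -35.0 topz 64.8 yfit [0.033 1.286] y at s*38 0.05 med -0.09
1 x 21.0 80.7 topz 64.7 yfit [-0.007  0.274] y at s*38 0.0 med -0.06
w6 steamertop 49.82150570873816
plate -50 -20.5 20.8
plate -45 -19.7 21.0
plate -40 7.3 20.5
plate -35 13.5 21.2
plate -30 -19.0 20.9
plate -25 -19.2 24.4
wall -1 [-41.3   8.2 101.8] 84
flare -1 [[-41.2, 10.4, 115.4], [-37.9, 12.9, 116.9], [-34.1, 15.7, 118.5]] 303
nose -1 [[-51.0, -14.0, 88.6], [-43.8, -5.7, 114.3]] 495
short -1 [[-39.2, -11.3, 88.7], [-34.4, -6.5, 94.0]] 133
flare 1 [[37.3, 10.1, 115.3], [39.7, 10.9, 116.6], [42.2, 11.5, 118.0]] 30
nose 1 [[43.7, -12.2, 108.4], [51.2, -7.6, 114.3]] 186
(array([-1.2, -0.3, 27.8]), np.float64(0.0), 'j6', np.float64(0.53), 'yaw', np.float64(80.0)) [ 0.20050991  1.00747002 -0.85722264]
```

>>> step_arm([
  [[0,0,4],0],
  [[0,0,8],0],
  [[0,0,12],0],
  [[0,0,16],0],
  [[0,0,16],0],
])

```text
clock: 9.5
eef_pos: [0.5972, 0.2241, 0.1726]
tool_rot: [0.087, 0.996, 0.001, 0.001]
ft_force: [0.5, 3.0, 1.7]
grip_width: 0.013
grasp_force: 59.5
```

>>> step_arm([
  [[0,0,4],0],
  [[0,0,8],0],
  [[0,0,11],0],
  [[0,0,11],0],
])

```text
clock: 10.0
eef_pos: [0.5958, 0.2222, 0.1596]
tool_rot: [0.087, 0.996, -0.001, -0.001]
ft_force: [0.7, 0.6, -0.5]
grip_width: 0.0132
grasp_force: 59.2
```

>>> step_arm([
  [[0,0,1.5],0],
  [[0,0,2.5],0],
  [[0,0,2.5],0],
])

```text
clock: 10.38
eef_pos: [0.5961, 0.2224, 0.1591]
tool_rot: [0.087, 0.996, -0.001, -0.0]
ft_force: [-2.2, -2.1, 4.4]
grip_width: 0.0131
grasp_force: 60.0
```

Run:
```python
from m import *
o,p,im,d,W,T=measure('w7');clip('w7');print(rel((.5975,.2227,.1597),80,o),o['ft_force'])
cr=im[60:420,180:400,::-1];cv2.imwrite('pics/c7.png',cv2.resize(cr,None,fx=1.6,fy=1.6,interpolation=cv2.INTER_CUBIC))
```

```text
clock 10.375 [0.5961 0.2224 0.1591] rod n 5023
-1 x -54.8 -34.8 topz 63.7 yfit [-0.015 -1.048] y at s*38 -0.47 med -0.13
1 x 21.0 80.7 topz 64.7 yfit [-0.008  0.414] y at s*38 0.11 med 0.26
w7 steamertop 49.79371260604016
plate -50 -19.3 20.9
plate -45 -19.4 20.9
plate -40 5.5 20.5
plate -35 13.4 20.7
plate -30 15.0 20.8
plate -25 -19.6 20.6
wall -1 [-41.2   8.3 101. ] 155
flare -1 [[-41.3, 10.3, 115.3], [-37.8, 12.7, 117.0], [-34.1, 15.6, 118.4]] 451
nose -1 [[-51.0, -14.8, 89.0], [-43.6, -1.4, 114.2]] 1203
short -1 [[-38.9, -10.9, 90.2], [-34.4, -4.1, 93.8]] 216
wall 1 [ 34.8   8.  100.7] 213
nose 1 [[43.3, -12.7, 87.1], [45.5, -0.9, 100.2]] 71
short 1 [[34.8, -11.3, 89.9], [41.5, -4.3, 93.7]] 227
(array([-1.3,  0.5, -0.6]), np.float64(-0.03), 'j6', np.float64(0.53), 'yaw', np.float64(79.97)) [-2.19735169 -2.05062813  4.44602359]
```

View pics/c7.png

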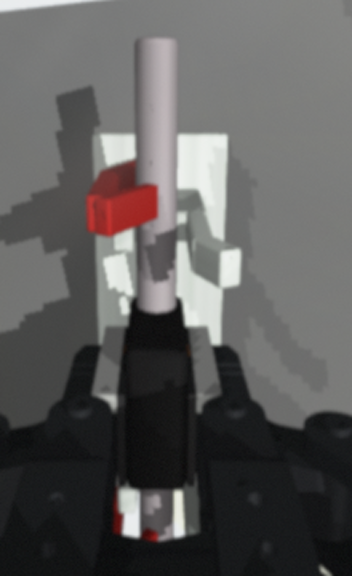

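The rod lies in both forks and the red noses are back over it (crop (130,200) and (150,530)). The nose top is at its original height of 114 mm and the rod axis is at z ≈ 0.0895. I'll release it.

>>> step_arm([
  [[0,0,-2],0],
  [[0,0,-2],0],
])

```text
clock: 10.68
eef_pos: [0.5968, 0.2233, 0.1602]
tool_rot: [0.087, 0.996, 0.0, 0.0]
ft_force: [0.3, -0.3, -1.0]
grip_width: 0.0133
grasp_force: 59.2
```

>>> step_arm([
  [[0,0,0],0],
  [[0,0,0],0],
  [[0,0,0],0],
  [[0,0,0],0],
  [[0,0,-20],0],
  [[0,0,-60],0],
  [[0,0,-115],0],
  [[0,0,-115],0],
  [[0,0,-115],0],
], claw=-0.2)

```text
clock: 11.8
eef_pos: [0.5965, 0.2232, 0.2754]
tool_rot: [0.087, 0.996, 0.0, 0.0]
ft_force: [-1.6, -0.2, -1.7]
grip_width: 0.0512
grasp_force: 0.0
```

Run:
```python
from m import *
o=bot.get_obs();p,im,d=snap('wrist','w8.png');np.savez('w8.npz',im=im,d=d,**{k:p[k] for k in p})
clip('w8');W=world(p,d);i=im.astype(int)
ax=np.radians(-10);ex=np.array([np.cos(ax),np.sin(ax)]);ey=np.array([-ex[1],ex[0]])
q=W-np.array([.5975,.2227,0]);L=np.dstack([q[...,:2]@ex,q[...,:2]@ey,W[...,2]])*1000
for lo,hi in((-85,-52),(-33,-20),(20,33),(52,85)):
    t=(d>0)&(L[...,0]>lo)&(L[...,0]<hi)&(abs(L[...,1])<5)&(L[...,2]>75)&(L[...,2]<130)
    if t.sum():print(lo,np.percentile(L[t],[2,98],axis=0).round(1).tolist(),'top',np.percentile(L[t][:,2],90).round(1))
print(o['clock'],o['eef_pos'],rel((.5975,.2227,.1597),90,o))
print(rel((.485,.042,.26),90,o))
```

```text
w8 steamertop 49.75808463909967
plate -50 -18.9 21.1
plate -45 -18.8 21.1
plate -40 6.1 20.5
plate -35 -19.2 20.6
plate -30 -19.3 21.5
plate -25 -19.4 11.0
wall -1 [-41.4   8.4  99.4] 25
flare -1 [[-41.3, 10.4, 115.6], [-37.8, 13.1, 116.9], [-34.1, 16.0, 118.3]] 120
nose -1 [[-51.0, -12.6, 96.4], [-44.2, -2.1, 113.6]] 125
short -1 [[-40.6, -11.1, 90.2], [-34.5, -4.3, 94.1]] 87
wall 1 [ 34.6   9.  101. ] 52
flare 1 [[34.5, 10.4, 115.2], [37.9, 12.7, 116.9], [41.9, 15.4, 118.2]] 95
nose 1 [[43.5, -14.4, 89.1], [50.4, -1.7, 113.7]] 259
short 1 [[34.3, -11.4, 87.2], [41.5, -6.9, 93.8]] 89
-85 [[-81.2, -4.2, 90.5], [-52.6, 4.5, 94.9]] top 94.3
-33 [[-32.8, -4.4, 89.7], [-20.2, 4.7, 94.8]] top 94.3
20 [[26.2, -4.7, 89.4], [32.8, 4.9, 94.7]] top 94.0
52 [[52.9, -4.2, 90.9], [80.8, 4.3, 94.9]] top 94.3
11.8 [0.59651197 0.22319767 0.27540334] (array([ -1. ,  -0.3, 115.7]), np.float64(-10.0), 'j6', np.float64(0.53), 'yaw', np.float64(80.0))
(array([  78.3, -197.8,   15.3]), np.float64(-10.0), 'j6', np.float64(0.53), 'yaw', np.float64(80.0))
```

Probe is home: rod top is at 94.9 mm at both ends, i.e. the axis at 90. Next, a close look at the shaft.

>>> step_arm([
  [[20,-50,0],-3],
  [[40,-100,10],-6],
  [[60,-150,20],-10],
  [[78,-198,30],-10],
  [[78,-198,30],-10],
  [[78,-198,30],-10],
], claw=-1)

```text
clock: 12.6
eef_pos: [0.4853, 0.0418, 0.2447]
tool_rot: [0.0, 1.0, 0.0, -0.001]
ft_force: [0.5, -0.6, 0.6]
grip_width: 0.0859
grasp_force: 0.0
```

```bash
cat > s.py <<'E'
from h import *
def bezel(n):
    z=np.load(n+'.npz');d=z['d'];i=z['im'].astype(int);W=world(z,d)*1000
    near=(d>0)&(np.hypot(W[...,0]-541,W[...,1]-44)<50)
    bz=near&(i.max(-1)<60)&(W[...,2]>58)&(W[...,2]<62)
    c,r=cv2.minEnclosingCircle(W[bz][:,:2].astype(np.float32));c=np.array(c)
    e=cv2.fitEllipse(cv2.convexHull(W[bz][:,:2].astype(np.float32)))
    print('bezel',c,r,'ell',e)
    top=near&(W[...,2]>82.5)&(W[...,2]<90);t=W[top];print('tip',len(t),t.mean(0),np.ptp(t,axis=0),cv2.minAreaRect(t[:,:2].astype(np.float32)))
    wm=near&(i.min(-1)>110)&(W[...,2]>57)&(W[...,2]<64)&(np.hypot(W[...,0]-c[0],W[...,1]-c[1])<29)
    m=W[wm];print('mark',len(m),m.mean(0),cv2.minAreaRect(m[:,:2].astype(np.float32)))
    for b in (c,t.mean(0)[:2]): v=m.mean(0)[:2]-b;print('dir deg',np.degrees(np.arctan2(v[1],v[0])))
    return W,top
E
python3 - <<'E'
from s import *
o=bot.get_obs();print(o['clock'],o['eef_pos'])
p,im,d=snap('wrist','w9.png');np.savez('w9.npz',im=im,d=d,**{k:p[k] for k in p})
W,top=bezel('w9')
ys,xs=np.where(top);u,v=int(xs.mean()),int(ys.mean());print(u,v)
cr=im[v-70:v+70,u-90:u+90,::-1];cv2.imwrite('pics/c9.png',cv2.resize(cr,None,fx=4,fy=4,interpolation=cv2.INTER_CUBIC))
E
```

```text
12.6 [0.4852958  0.04177812 0.24468227]
bezel [541.27026367  43.99740601] 29.771564483642578 ell ((541.1549682617188, 44.13014221191406), (58.32650375366211, 59.10885238647461), 86.00587463378906)
tip 102 [540.08599072  44.63616644  83.83210202] [8.30226802 9.11798716 2.80953572] ((540.4308471679688, 44.526981353759766), (9.140129089355469, 6.735795974731445), 60.59634017944336)
mark 77 [561.74391466  35.0252048   59.61159935] ((562.2526245117188, 35.05125427246094), (5.020275115966797, 11.162423133850098), 68.95120239257812)
dir deg -23.664552450246752
dir deg -23.929824781330638
281 296
```

View pics/c9.png

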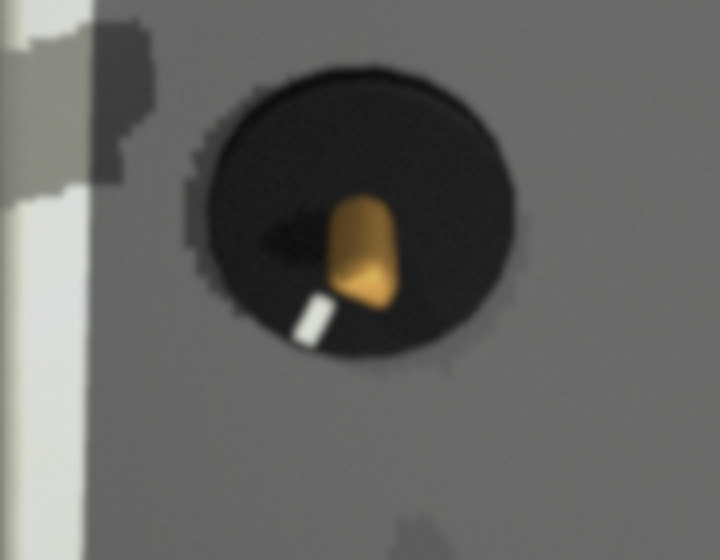

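Run:
```python
from h import *
z=np.load('top0.npz');d=z['d'];W=world(z,d)*1000
m=(d>0)&(W[...,2]>8)&(np.hypot(W[...,0]-507,W[...,1]+311)<150)
m&=np.hypot(W[...,0]-507,W[...,1]+311)>32
q=W[m];D=np.hypot(q[:,0]-507,q[:,1]+311);i=np.argsort(D)[:400:40];print(np.c_[q[i],D[i]].round(0))
print(rel((.458,-.337,.22),118.2))
```

```text
[[ 467. -326.    9.   43.]
 [ 590. -411.   16.  130.]
 [ 602. -407.   10.  135.]
 [ 561. -439.   25.  139.]
 [ 614. -406.   17.  143.]
 [ 608. -416.   26.  146.]
 [ 588. -434.   25.  147.]
 [ 581. -441.   24.  149.]]
(array([  27.9, -379.3,   24.9]), np.float64(-28.18), 'j6', np.float64(0.09), 'yaw', np.float64(90.02))
```

>>> step_arm([
  [[4,-55,0],-4],
  [[8,-110,0],-8],
  [[12,-165,0],-12],
  [[16,-220,5],-16],
  [[20,-275,10],-20],
  [[24,-330,18],-24],
  [[28,-379,25],-28.2],
  [[28,-379,25],-28.2],
  [[28,-379,25],-28.2],
])

```text
clock: 13.78
eef_pos: [0.4582, -0.3366, 0.2199]
tool_rot: [-0.244, 0.97, 0.001, -0.0]
ft_force: [0.3, 0.3, -0.5]
grip_width: 0.0855
grasp_force: 0.0
```

Run:
```python
from h import *
o=bot.get_obs();print(o['clock'],o['eef_pos'])
p,im,d=snap('wrist','w10.png');i=im.astype(int)
W=world(p,d)*1000
k=(d>0)&(np.hypot(W[...,0]-507,W[...,1]+311)<45)&(W[...,2]>31)&(W[...,2]<42);q=W[k]
r=cv2.minAreaRect(q[:,:2].astype(np.float32));print('knob',r,np.median(q[:,2]))
w=k&(i.min(-1)>120);m=W[w];v=m.mean(0)[:2]-np.array(r[0]);print('mark',len(m),m.mean(0),np.degrees(np.arctan2(v[1],v[0])),np.hypot(*v))
c=np.array(r[0]);a=r[2] if r[1][0]>r[1][1] else r[2]-90
print('ax',a,rel((c[0]/1e3,c[1]/1e3,.078),90+a))
ys,xs=np.where(k);cv2.imwrite('pics/c10.png',cv2.resize(im[ys.min()-20:ys.max()+20,xs.min()-20:xs.max()+20,::-1],None,fx=4,fy=4))
```

```text
13.775 [ 0.45818905 -0.33655571  0.21985889]
knob ((505.05078125, -310.2851257324219), (44.269065856933594, 25.941431045532227), 26.97774887084961) 34.96751351870392
mark 91 [ 518.6473162  -304.01716668   35.40037598] 24.74955022475976 14.971742491555272
ax 26.97774887084961 (array([-53.5,   0.4, 142.2]), np.float64(1.31), 'j6', np.float64(-1.13), 'yaw', np.float64(118.29))
```

Knob: centre (0.505, −0.310), axis +27°, and the white mark confirms that direction. Grasping it.

>>> step_arm([
  [[-40,0.4,40],1.3],
  [[-53.5,0.4,90],1.3],
  [[-53.5,0.4,125],1.3],
  [[-53.5,0.4,142],1.3],
  [[-53.5,0.4,142],1.3],
  [[-53.5,0.4,142],1.3],
])

```text
clock: 14.58
eef_pos: [0.5055, -0.312, 0.0803]
tool_rot: [-0.233, 0.973, -0.001, 0.001]
ft_force: [0.4, 0.5, -0.4]
grip_width: 0.0855
grasp_force: 0.0
```

>>> step_arm([
  [[0,0,0],0],
  [[0,0,0],0],
  [[0,0,0],0],
  [[0,0,0],0],
  [[0,0,0],0],
  [[0,0,0],0],
  [[0,0,0],0],
], claw=1)

```text
clock: 15.45
eef_pos: [0.5047, -0.3119, 0.079]
tool_rot: [-0.233, 0.973, -0.0, 0.0]
ft_force: [0.3, -0.1, 4.6]
grip_width: 0.0251
grasp_force: 60.2
```

>>> step_arm([
  [[0,0,-50],0],
  [[0,0,-105],0],
  [[0,0,-150],0],
  [[0,0,-150],0],
  [[0,0,-150],0],
])

```text
clock: 16.08
eef_pos: [0.5037, -0.3112, 0.2272]
tool_rot: [-0.233, 0.973, 0.001, -0.001]
ft_force: [-0.5, -0.0, -0.1]
grip_width: 0.0252
grasp_force: 59.6
```

```bash
cat > k.py <<'E'
from h import *
def knob(n):
    o=bot.get_obs();p,im,d=snap('wrist',n+'.png');np.savez(n+'.npz',im=im,d=d,**{k:p[k] for k in p})
    Mt=R.from_quat(o['tool_rot']).as_matrix();T=(world(p,d)-o['eef_pos'])@Mt*1000;i=im.astype(int)
    red=(d>0)&(i[...,0]>60)&(i[...,1]<40)&(abs(T[...,0])<40)&(abs(T[...,1])<20)&(T[...,2]>25)&(T[...,2]<90)
    q=T[red];print(o['clock'],o['eef_pos'].round(4),o['grip_width'],len(q),np.percentile(q,[2,98],axis=0).round(1).tolist())
    t=q[q[:,2]<np.percentile(q[:,2],10)+4];print('top',np.percentile(t,[1,50,99],axis=0).round(1).tolist(),cv2.minAreaRect(t[:,:2].astype(np.float32)))
    return o,T,im,red
E
python3 - <<'E'
from k import *
o,T,im,red=knob('w11');print(rel((.5411,.0441,.215),66.5,o))
E
```

```text
16.075 [ 0.5037 -0.3112  0.2272] 0.02521028965115085 8264 [[-17.6, -12.3, 42.9], [20.5, 11.7, 73.7]]
top [[-20.7, -12.6, 42.7], [4.9, -0.4, 44.1], [20.3, 12.0, 46.7]] ((-0.8428878784179688, -0.26912498474121094), (25.619426727294922, 43.4620246887207), 89.70384216308594)
(array([-194.1,  299.9,   12.5]), np.float64(50.4), 'j6', np.float64(-1.02), 'yaw', np.float64(116.9))
```

>>> step_arm([
  [[-30,46,0],7],
  [[-60,93,0],15],
  [[-90,140,0],23],
  [[-120,187,0],31],
  [[-150,234,0],39],
  [[-180,280,0],47],
  [[-193.7,300.7,5],50.4],
  [[-193.7,300.7,12],50.4],
  [[-193.7,300.7,12],50.4],
  [[-193.7,300.7,12],50.4],
])

```text
clock: 17.38
eef_pos: [0.5407, 0.043, 0.2158]
tool_rot: [0.204, 0.979, -0.0, -0.001]
ft_force: [-0.0, -0.2, -0.5]
grip_width: 0.025
grasp_force: 59.6
```

Run:
```python
from k import *
o,T,im,red=knob('w12');print(rel((.5404,.0446,.160),66.5,o))
from s import bezel
z=np.load('w12.npz');W=world(z,z['d'])*1000;i=z['im'].astype(int)
bz=(z['d']>0)&(np.hypot(W[...,0]-541,W[...,1]-44)<40)&(i.max(-1)<60)&(W[...,2]>57)&(W[...,2]<63)
print(bz.sum(),cv2.minEnclosingCircle(W[bz][:,:2].astype(np.float32)),W[bz].min(0),W[bz].max(0))
sh=(z['d']>0)&(np.hypot(W[...,0]-541,W[...,1]-44)<12)&(W[...,2]>64)&(W[...,2]<88);print(sh.sum(),W[sh].mean(0) if sh.any() else '',W[sh].max(0) if sh.any() else '')
```

```text
17.375 [0.5407 0.043  0.2158] 0.025018797980029452 6649 [[-20.7, -12.5, 42.9], [20.3, 11.8, 76.1]]
top [[-21.6, -12.8, 42.7], [-4.7, -0.8, 44.1], [20.1, 12.1, 46.9]] ((-1.2415790557861328, -0.45652198791503906), (43.7144889831543, 26.249183654785156), 0.70953369140625)
(array([ 0.8,  1.4, 55.8]), np.float64(-0.09), 'j6', np.float64(0.49), 'yaw', np.float64(66.41))
4078 ((541.137939453125, 44.34067153930664), 29.481821060180664) [511.96756235  15.18231538  57.005412  ] [567.3343481   73.3219392   61.25534784]
292 [537.83815193  45.91914275  77.41222689] [543.18121705  50.35434399  85.46930963]
```

View pics/w12.png

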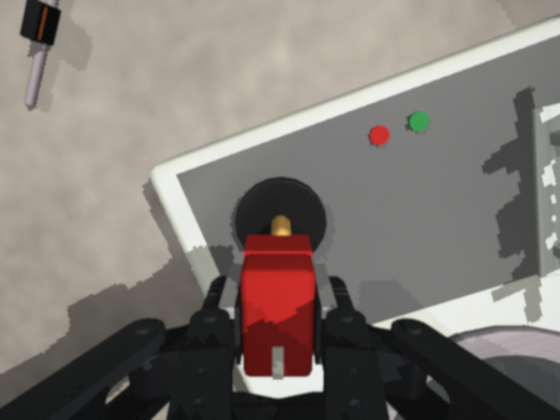

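>>> step_arm([
  [[1,1.7,20],0],
  [[1,1.7,38],0],
  [[1,1.7,42],0],
  [[1,1.7,42],0],
  [[1,1.7,42],0],
])

```text
clock: 18.05
eef_pos: [0.5414, 0.0459, 0.1753]
tool_rot: [0.204, 0.979, 0.0, 0.001]
ft_force: [0.2, -0.7, -0.2]
grip_width: 0.0249
grasp_force: 59.6
```

Run:
```python
from k import *
import time
for _ in range(3):
    o=bot.get_obs();print(o['eef_pos'].round(4),rel((.5403,.04495,.160),66.5,o)[:2]);bot.camera('wrist')
o,T,im,red=knob('w13')
z=np.load('w13.npz');W=world(z,z['d'])*1000;i=z['im'].astype(int)
bz=(z['d']>0)&(np.hypot(W[...,0]-541,W[...,1]-44)<40)&(i.max(-1)<60)&(W[...,2]>57)&(W[...,2]<63)
print(cv2.minEnclosingCircle(W[bz][:,:2].astype(np.float32)))
```

```text
[0.5414 0.0459 0.1753] (array([ 0.6, -1.4, 15.3]), np.float64(-0.03))
[0.5414 0.046  0.1753] (array([ 0.6, -1.5, 15.3]), np.float64(-0.02))
[0.5413 0.0461 0.1753] (array([ 0.5, -1.5, 15.3]), np.float64(-0.01))
18.2 [0.5412 0.0462 0.1751] 0.02517712411561419 6737 [[-21.3, -12.6, 43.0], [20.3, 11.9, 76.6]]
top [[-22.1, -12.8, 42.7], [-5.2, -0.5, 44.1], [20.2, 12.1, 46.9]] ((-1.3821372985839844, -0.22999191284179688), (26.230030059814453, 44.0772819519043), 89.29615020751953)
((540.9047241210938, 44.35235595703125), 29.554302215576172)
```

>>> step_arm([
  [[0.5,-1.5,0],0],
  [[0.5,-1.5,0],0],
  [[0.5,-1.5,0],0],
])

```text
clock: 18.62
eef_pos: [0.5397, 0.045, 0.1744]
tool_rot: [0.204, 0.979, 0.0, 0.0]
ft_force: [-0.1, 0.6, -0.6]
grip_width: 0.0255
grasp_force: 59.6
```

Run:
```python
from k import *
for _ in range(2):
    o=bot.get_obs();print(o['clock'],o['eef_pos'].round(4),rel((.5403,.04495,.160),66.5,o)[:2],o['ft_force'].round(1));bot.camera('wrist')
```

```text
18.625 [0.5397 0.045  0.1744] (array([-0.5,  0.2, 14.4]), np.float64(-0.0)) [-0.1  0.6 -0.6]
18.675 [0.5397 0.045  0.1744] (array([-0.5,  0.2, 14.4]), np.float64(-0.01)) [ 0.5  0.5 -0.4]
```

>>> step_arm([
  [[-0.4,0.2,4],0],
  [[-0.4,0.2,8],0],
  [[-0.4,0.2,12],0],
  [[-0.4,0.2,14],0],
  [[-0.4,0.2,14],0],
])

```text
clock: 19.35
eef_pos: [0.54, 0.045, 0.1601]
tool_rot: [0.204, 0.979, -0.0, -0.0]
ft_force: [-0.2, -0.5, -0.8]
grip_width: 0.0246
grasp_force: 59.6
```

>>> step_arm([
  [[0,0,3],0],
  [[0,0,6],0],
  [[0,0,9],0],
  [[0,0,12],0],
  [[0,0,12],0],
])

```text
clock: 19.98
eef_pos: [0.54, 0.045, 0.148]
tool_rot: [0.204, 0.979, -0.0, -0.0]
ft_force: [-0.5, 1.1, -1.3]
grip_width: 0.0251
grasp_force: 59.6
```

>>> step_arm([
  [[0,0,1],0],
  [[0,0,2],0],
  [[0,0,3],0],
  [[0,0,4],0],
  [[0,0,4],0],
  [[0,0,4],0],
])

```text
clock: 20.72
eef_pos: [0.5403, 0.045, 0.1448]
tool_rot: [0.204, 0.979, 0.0, 0.0]
ft_force: [-1.6, 0.3, 4.6]
grip_width: 0.0252
grasp_force: 60.0
```

>>> step_arm([
  [[0,0,1],0],
  [[0,0,2],0],
  [[0,0,3],0],
  [[0,0,4],0],
  [[0,0,5],0],
  [[0,0,5],0],
  [[0,0,5],0],
])

```text
clock: 21.6
eef_pos: [0.5403, 0.045, 0.1407]
tool_rot: [0.204, 0.979, 0.0, 0.001]
ft_force: [-3.9, -0.4, 11.8]
grip_width: 0.0251
grasp_force: 61.4
```

>>> step_arm([
  [[0,0,1],0],
  [[0,0,2],0],
  [[0,0,2],0],
  [[0,0,2],0],
])

```text
clock: 22.1
eef_pos: [0.5405, 0.045, 0.1404]
tool_rot: [0.204, 0.979, 0.0, 0.001]
ft_force: [-6.6, -0.4, 21.5]
grip_width: 0.025
grasp_force: 62.7
```

Run:
```python
from k import *
o,T,im,red=knob('w14');print(o['ft_force'],o['eef_pos'])
p=bot.camera_params('top');_,d=bot.camera('top');W=world(p,d)*1000
t=(d>0)&(np.hypot(W[...,0]-597.5,W[...,1]-222.7)<90)&(W[...,2]>75);print(t.sum(),W[t].max(0).round(1))
```

```text
22.1 [0.5405 0.045  0.1404] 0.02497879599615221 7075 [[-21.1, -12.7, 42.9], [20.4, 12.0, 78.4]]
top [[-22.1, -12.8, 42.7], [-4.5, -0.8, 44.0], [20.2, 12.1, 46.9]] ((-1.1304512023925781, -0.35182952880859375), (43.697139739990234, 26.19767189025879), 0.16369061172008514)
[-6.62543476 -0.41676481 21.4647521 ] [0.54045137 0.04501899 0.14043147]
284 [678.9 243.8 121.8]
```

At the hard stop: 21 N with only 0.3 mm more travel, and the knob hasn't slipped in the grip. Handing in.

```bash
python3 -c "
from workcell import bot
print(bot.job_done())"
```

```text
the job is handed in; nothing more can be done
None
```

The probe is fully home in both forks with the jaw closed over it and released; the knob is fully on the D-shaft, held and pressed to the spring's stop (about 21 N), and the job was handed in at about 22 s.

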